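Rock a jammed spinning top off its chucked mandrel

ROBOT

A 7-joint arm with a two-finger parallel gripper is mounted at the origin on the work surface. World frame = base frame: x ahead of the robot, y to its left, z up, the work surface at z = 0. Lengths are in m, angles in rad, forces in N, time in s.
With the tool pointing down it reaches from about 0.425 to 0.925 m from the base axis. Payload 6.8 kg.
Tool frame: the origin (TCP) lies between the finger pads, 19 mm behind the fingertips; this is the grasp point; z points along the fingers, y is the line along which they close (so a half turn about z gives the same grasp; the last joint's range is limited). The gripper opens to 85 mm and grips with 20 to 120 N. Pads are 22 mm wide; open, the fingers measure 114 mm over their backs; the gripper's body (76 mm by 85 mm) begins 54 mm behind the grasp point. The pads swing forward as they close: fully open they stand 13 mm farther back than shut.
Start: joints at [1.104, 0.477, 0.022, 1.555, -0.011, 1.109, -0.083], TCP at [0.237, -0.632, 0.25] pointing down, gripper open.
Joint ranges: [-2.96, 2.96], [-0.34, 2.1], [-1.41, 1.46], [0.24, 2.44], [-1.37, 4.51], [0.17, 1.92], [-2.96, 2.96]. Speed limits (rad/s): [2.39, 2.39, 3.14, 3.14, 3.14, 3.14, 3.14].

INTERFACE

Orientations are given as a unit quaternion [w, x, y, z].
In Python, from station import bot gives the robot as it stands.
- The arm moves only by the tool servo_tool, never from a script. Its argument "motion" is a list that holds one entry, the list of rows, each a list of 7 numbers: the shift along the tool's x, y, z in m, then the turn, a rotation vector about the tool's x, y, z in units of 5 degrees (1.0 is 5 degrees), then the opening, from 0 (shut) to 1 (fully open). A call has 1 to 20 rows; each row is the pose to reach, as a shift and turn from the pose commanded when the call began, along the tool's axes at that moment; what a row does not reach only later rows make up. A row lasts 1/12 s, in which the tool goes at most 41.7 mm and 7.16 degrees, less where a joint would pass 70% of its speed; a pose out of reach is approached as far as the arm can. A call with a gripper value outside its range is refused whole. The fingers move at their own pace and stop on an object; "grip_force" is the grip in N (left out, the last holds). Time passes only in rows, so rows that repeat a pose let the fingers close. It gives the time, the measured TCP pose, the force, the opening and the grip force at its end, in the units of the state.
- bot.get_obs(): the state, without advancing time (a new reading comes with each control period).
- bot.read_camera(name): name is "side" or "top"; returns a dict with "img" (420x560x3 uint8, red, green, blue), "K" (3x3 intrinsics, pixels), "pose" (4x4, takes a point from camera to world coordinates). Camera axes: x right, y down, z forward; pixel columns grow to the right and rows downward; lengths in m; the calibration is good to about 2 mm. A picture is of the moment at which its call begins. There is no depth.
- bot.hand_in(): hands the job in; it is judged then, once.
The state is a dict: "t": time; "q": joint angles; "joint_vel": joint speeds; "joint_torque": joint torques, N m; "eef_pos": TCP position; "tool_rot": TCP orientation; "contact_force": force on the tool from outside, world axes, zero at the start; "torque": the same for the moment, N m; "gripper_width": opening from 0.0 (shut) to 1.0 (fully open); "grasp_force": force on a finger pad.
Only numpy, scipy, OpenCV 4.12 (cv2) and the standard library are available. Lean on these libraries where they do the work, as an engineer would, in place of code of your own. Each camera call takes 0.05 s, during which the arm holds its last target. There are 200 camera calls.

TASK

Swing the bench chuck's handle clockwise (seen from above) until the jaws are tight on the steel mandrel, so that it stays behind; then take the bare wooden top that is jammed on the mandrel by its crown and rock it to and fro, several degrees each way, until it works free: do not just pull it straight off, which tends to draw the mandrel out of the chuck, where it must stay. Finish while holding the top upright and still in the gripper, straight above the mandrel and just clear of it, by a centimetre or so, with the chuck still tight and everything else on the bench left where it is.

Things in the scene. Friction and masses are not known exactly. Their poses are not given: they have to be found in the camera images.
- chuck: Upright steel bench chuck bolted to the bench; origin on its axis at bench height, z up. Grey foot plate 120 x 120 mm, 12 mm thick; body 74 mm across up to z = 32 mm; knurled turning sleeve 78 mm across from z = 33 to 54 mm; three jaws stand on top from z = 57 to 73 mm, reaching to 28 mm from the axis when open.
- sleeve (a joint): Turn of the chuck's sleeve, rad: 0 fully open, growing clockwise seen from above, end stop 1.1; starts at 0 to 0.2. Each rad brings the three jaws 4 mm inward: they meet the shank at about 0.63, then the handle goes stiff. It turns under about 3 N at the handle; pushed on with 8 to 14 N, to about 0.95 to 1.0, it is tight, and left there springs back to about 0.8.
- handle (a point): Centre of the grip of the sleeve's handle: an upright walnut post, 12 mm thick, on the end of a 10 mm bar, 95 mm from the chuck's axis; this point is 106 mm above the bench and 12 mm below the post's upper end, the post goes down to 42 mm above the bench. It moves on a level circle about the chuck's axis.
- jaw0: One of the chuck's three alike steel jaws (18 x 8 x 16 mm), moved by the sleeve; origin at the inner lower edge of the jaw.
- mandrel: Loose steel mandrel standing in the chuck, 95 mm long, 190 g, z up along its axis; origin at its lower end, on the floor of the chuck's bore 18 mm above the bench. Shank 16 mm across, 62 mm long; flange 36 mm across, 5 mm thick; then the post under the top, 18 mm across, 28 mm long. The tight chuck holds it with only 15 to 25 N lengthwise.
- mandrel_tip (a point): Centre of the upper end of the mandrel's post, 95 mm above the mandrel's origin (113 mm above the bench).
- top: Bare wooden spinning top, round, 82 mm high, about 120 g; origin at the centre of its lower end, z up its axis. Belly 60 mm across at 36 mm up, shoulder at 52 mm, then a straight round crown 28 mm across from 52 to 82 mm. It starts down on the mandrel's flange, the post 28 mm deep in its bore. About 30 N would pull it straight off, more than the chuck holds; rocking frees it (see the crown).
- crown (a point): Point on the top's axis, 74 mm above its lower end: with the TCP here the fingertips just miss the shoulder. The bore grips the post 8 mm above the top's lower end, springily, and lets it lean about 0.14 rad any way. Each full swing from +0.13 to -0.13 rad about that place lets it creep up 2 to 2.5 mm with little pull; after 20 mm the grip lets go, after 28 mm it is clear.
- purple_top: Bystander: painted purple top, 60 mm across, 95 mm high, standing on its crown; origin at its underside.
- hammer: Bystander: brass-headed hammer, 240 mm long, lying flat.
- peg: Bystander: turned walnut peg, 26 mm across, 76 mm high, standing; origin at its underside.
- center_finder: Bystander: flat steel center finder, Y-shaped, about 130 mm long, up to 12 mm thick, lying flat.
- bowl: Bystander: glazed bowl, 130 mm across, 50 mm high; origin at its underside.
- sandblock: Bystander: cork sanding block, 90 x 50 x 30 mm; origin at its underside.
There are look-alikes about, which are no part of the job. Of the things like the top, leave any that is orange, pink or yellow; of the rest the larger one is meant.

How it is judged:
On the way, in this order (a step that is already met when the one before it is completed fails the run):
1. the jaws are tight on the mandrel while the top still sits home on it (value of joint sleeve above 0.5 rad and contact force between jaw0 and mandrel above 4 N and z of top in the frame of mandrel_tip below -0.022 m and angle between the z axis of top and the z axis of mandrel, either way round below 0.04 rad), for 0.2 s.
2. the top, still on the mandrel, is leaned over by 3.5 degrees or more (angle between the z axis of top and the z axis of mandrel, either way round above 0.06 rad and z of top in the frame of mandrel_tip below -0.01 m), for 0.02 s.
3. it comes back through upright, still on the mandrel (angle between the z axis of top and the z axis of mandrel, either way round below 0.04 rad and z of top in the frame of mandrel_tip below -0.009 m), for 0.01 s.
4. it is leaned over again, still on the mandrel (angle between the z axis of top and the z axis of mandrel, either way round above 0.06 rad and z of top in the frame of mandrel_tip below -0.008 m), for 0.02 s.
At the end, for the whole second after the job is handed in: Top held still in the fingers, within 0.15 rad of upright, touching neither mandrel nor chuck, its lower end 2 to 30 mm above the mandrel's tip and within 15 mm of straight above; sleeve past 0.5 rad, jaws pressing (over 4 N), mandrel upright and raised under 4 mm (contact force between the fingers and top above 2 N and contact force between top and mandrel below 0.05 N and contact force between top and chuck below 0.05 N and z of top in the frame of mandrel_tip between 0.002 and 0.03 m and horizontal distance between top and mandrel_tip below 0.015 m and angle between top's own z axis and vertical below 0.15 rad and linear speed of top below 0.02 m/s and value of joint sleeve above 0.5 rad and contact force between jaw0 and mandrel above 4 N and z of mandrel in the frame of chuck below 0.022 m and angle between mandrel's own z axis and vertical below 0.1 rad); the arm keeps its last pose, push and grip.
It fails at once if the mandrel is drawn up 4 mm or more out of the chuck (z of mandrel in the frame of chuck above 0.022 m).
It fails at once if a bystander is shifted by more than 20 mm (distance of any of purple_top, hammer, peg, center_finder, bowl, sandblock from where it was at the start of the episode above 0.02 m).
It also fails if it takes over 72 s, if anything falls off the work surface, if the arm or the gripper's body presses on something with over 40 N, if the wrist force passes 120 N, or if a joint passes its speed limit or range.

## Working session

There is one attempt and no reset: what is moved stays moved. The work goes in short steps, Python scripts to look and compute and a tool call to move; the robot and the scene stay as the last step left them, time stands still between calls to the robot, and variables do not carry over. Pictures are saved under pics/ and viewed, at most 10 in all, crops included, and the job is handed in when it is done.

Besides the shell and the picture viewer there is one more tool, called after "Request:" as name(argument=value, ...), one argument or row to a line, values as JSON. servo_tool: Moves the arm, as the interface text tells. Its arguments: {"type":"object","properties":{"motion":{"type":"array"},"grip_force":{"type":"number"}},"required":["motion"]}

```bash
mkdir -p pics; ls
python3 - <<'E'
from station import bot
import cv2,numpy as np
o=bot.get_obs(); print({k:np.round(v,3).tolist() for k,v in o.items()})
for n in("top","side"):
    c=bot.read_camera(n); cv2.imwrite(f"pics/{n}0.png",c["img"][:,:,::-1]); np.savez(f"{n}0.npz",**c); print(n,c["K"].round(1).tolist(),c["pose"].round(3).tolist())
E
```

```text
pics
{'t': 0.0, 'q': [1.104, 0.478, 0.022, 1.556, -0.012, 1.109, -0.083], 'joint_vel': [0.001, 0.001, -0.0, 0.001, 0.001, -0.0, 0.0], 'joint_torque': [-0.001, -59.645, 1.608, -28.119, 0.013, 0.009, -0.0], 'eef_pos': [0.237, -0.631, 0.249], 'tool_rot': [-0.001, 0.984, 0.178, -0.0], 'contact_force': [-0.254, 0.498, 0.138], 'torque': [-0.006, -0.044, -0.018], 'grasp_force': 0.0, 'gripper_width': 1.0}
top [[427.3, 0.0, 278.7], [0.0, 427.3, 206.5], [0.0, 0.0, 1.0]] [[-0.028, -0.983, 0.18, 0.372], [-0.999, 0.023, -0.027, 0.011], [0.023, -0.181, -0.983, 1.117], [0.0, 0.0, 0.0, 1.0]]
side [[472.9, 0.0, 283.1], [0.0, 472.9, 209.9], [0.0, 0.0, 1.0]] [[0.991, -0.106, 0.086, 0.443], [-0.135, -0.673, 0.727, -0.783], [-0.019, -0.732, -0.681, 0.849], [0.0, 0.0, 0.0, 1.0]]
```

View pics/top0.png

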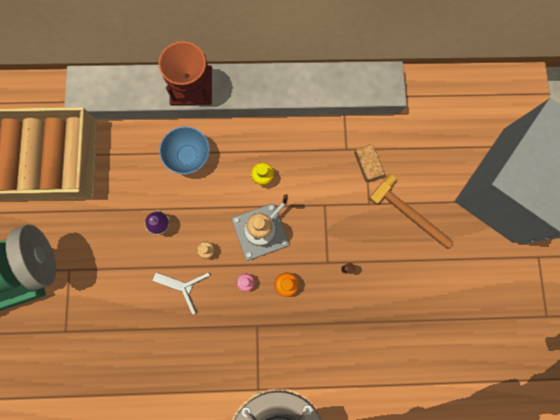

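View pics/side0.png

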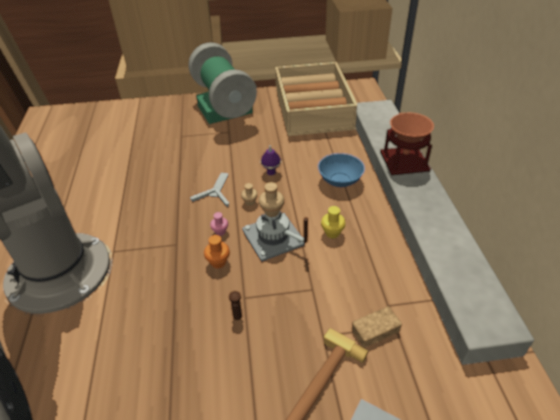

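The top view shows the chuck at about (261,230) with a bare top on it, and the handle post at (285,201). The candidates are:
- Bare top on the chuck: top view (260,224), side view (271,195).
- Smaller bare top: (206,250).
- Pink (246,283), orange (287,285) and yellow (262,174) tops, which are excluded.
- Purple top at (157,222), a bystander.

I choose the larger bare one, on the chuck, and will check it in a close crop.

Run:
```python
import cv2,numpy as np
a=np.load("top0.npz")["img"][180:270,215:315]; b=np.load("side0.npz")["img"][170:275,225:325]
A=cv2.resize(a,None,fx=4,fy=4,interpolation=cv2.INTER_CUBIC);B=cv2.resize(b,None,fx=4,fy=4,interpolation=cv2.INTER_CUBIC)
c=np.zeros((420,800,3),np.uint8);c[:360,:400]=A;c[:420,400:]=B
cv2.imwrite("pics/crop1.png",c[:,:,::-1])
```

```text
(no output)
```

View pics/crop1.png

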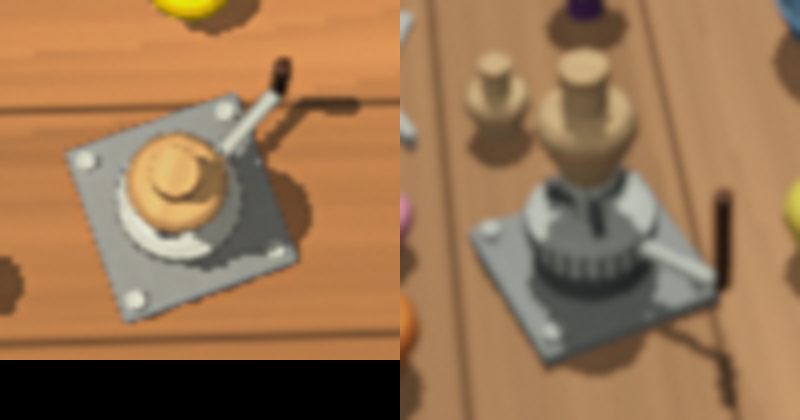

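The crop confirms the choice. The larger bare top sits on the chuck, with its crown end at top (258.5,222) and side (271,186.5). The handle's upper end is at top (285.8,195.5) and side (306,218.5). The smaller bare top stands beside it on the bench.

```bash
cat > h.py <<'E'
import numpy as np
from scipy.spatial.transform import Rotation as R
def ray(c,u,v,z):
    K,P=c["K"],c["pose"]; d=P[:3,:3]@np.linalg.solve(K,[u,v,1]); o=P[:3,3]; return o+d*(z-o[2])/d[2]
E
python3 - <<'E'
from h import *
t=np.load("top0.npz");s=np.load("side0.npz")
f=lambda x,y:(215+x/4,180+y/4)
g=lambda x,y:(225+(x-400)/4,170+y/4)
pc=[ray(t,*f(*p),.012)[:2] for p in[(66,153),(235,94),(300,260),(128,322)]]
print("plate",np.round(pc,4).tolist(),np.mean(pc,0))
pc=[ray(s,*g(*p),.012)[:2] for p in[(470,238),(718,297),(550,362)]]
print("plate side",np.round(pc,4).tolist(),(pc[0]+pc[1])/2)
print("crown",ray(t,*f(174,168),.167),ray(s,*g(584,66),.167))
print("handle",ray(t,*f(283,64),.118),ray(s,*g(724,196),.118))
for n,p,z in [("yellow",(262,174),.05),("purple",(157,222),.06),("small",(206,250),.05),("peg",(347,268),.076),("orange",(287,285),.04),("pink",(246,283),.04)]: print(n,ray(t,*p,z)[:2].round(3))
E
```

```text
plate [[0.5461, 0.1045], [0.5827, -0.0068], [0.4723, -0.0461], [0.4354, 0.0657]] [0.5091199  0.02931392]
plate side [[0.4388, 0.0558], [0.583, -0.0172], [0.4776, -0.0531]] [0.510893   0.01932806]
crown [0.51169211 0.03098111 0.167     ] [0.51258803 0.02597923 0.167     ]
handle [ 0.580032   -0.03426375  0.118     ] [ 0.58138348 -0.03938934  0.118     ]
yellow [0.653 0.022]
purple [0.534 0.285]
small [0.462 0.165]
peg [ 0.407 -0.179]
orange [ 0.371 -0.034]
pink [0.378 0.068]
```

```bash
cat >> h.py <<'E'
def delta(o,pos,ydir,tilt0=True):
    """tool-frame shift and turn(units of 5deg) from obs to TCP pos, tool down, y along ydir (deg)"""
    w,x,y,z=o["tool_rot"]; T=R.from_quat([x,y,z,w])
    a=np.radians(ydir); Y=np.array([np.cos(a),np.sin(a),0]); Z=np.array([0,0,-1.]); X=np.cross(Y,Z)
    G=R.from_matrix(np.c_[X,Y,Z])
    return (T.inv().apply(np.array(pos)-o["eef_pos"])).round(4), np.degrees((T.inv()*G).as_rotvec()/5).round(2)
E
python3 - <<'E'
from h import *; from station import bot
o=bot.get_obs(); print(delta(o,(.5807,-.037,.20),46.3))
E
```

```text
(array([ 0.5308, -0.4358,  0.0498]), array([-1.000e-02, -2.000e-02, -2.315e+01]))
```

Request:
servo_tool(
  motion=[
    [[0.03,-0.024,0,0,0,-1.3,0.5],[0.06,-0.048,0,0,0,-2.6,0.5],[0.09,-0.073,0,0,0,-3.9,0.5],[0.12,-0.097,0,0,0,-5.2,0.5],[0.148,-0.121,0,0,0,-6.4,0.5],[0.177,-0.145,0,0,0,-7.7,0.5],[0.207,-0.17,0,0,0,-9.0,0.5],[0.236,-0.194,0,0,0,-10.3,0.5],[0.265,-0.218,0,0,0,-11.6,0.5],[0.295,-0.242,0,0,0,-12.9,0.5],[0.325,-0.266,0,0,0,-14.1,0.5],[0.354,-0.29,0,0,0,-15.4,0.5],[0.384,-0.315,0,0,0,-16.7,0.5],[0.413,-0.339,0,0,0,-18.0,0.5],[0.443,-0.363,0,0,0,-19.3,0.5],[0.472,-0.387,0.01,0,0,-20.6,0.5],[0.501,-0.411,0.03,0,0,-21.9,0.5],[0.531,-0.436,0.045,0,0,-23.15,0.5],[0.531,-0.436,0.05,0,0,-23.15,0.5],[0.531,-0.436,0.05,0,0,-23.15,0.5]],
  ],
)

```text
t: 1.77
eef_pos: [0.5805, -0.0343, 0.1979]
tool_rot: [-0.002, 0.37, 0.929, 0.0]
contact_force: [-0.6, -0.0, -0.3]
gripper_width: 0.502
grasp_force: 0.0
```

Run:
```python
from h import *; from station import bot; import cv2
o=bot.get_obs(); print(o["t"],o["eef_pos"],o["contact_force"],o["gripper_width"],delta(o,(.5807,-.037,.106),46.3))
t=bot.read_camera("top");s=bot.read_camera("side")
a=t["img"][170:275,210:310]; b=s["img"][150:255,250:350]
c=np.hstack([cv2.resize(i,None,fx=4,fy=4,interpolation=cv2.INTER_CUBIC) for i in(a,b)])
cv2.imwrite("pics/c2.png",c[:,:,::-1])
for cc,n in((t,"t"),(s,"s")):
    P=np.linalg.inv(cc["pose"]); p=cc["K"]@(P[:3]@np.r_[o["eef_pos"]+[0,0,-.019],1]); print(n,p[:2]/p[2])
```

```text
1.7667 [ 0.5804951  -0.03432759  0.1979211 ] [-0.61989003 -0.03765019 -0.30591868] 0.5022710770165157 (array([-0.0023, -0.0017,  0.0919]), array([-0.01, -0.04,  0.06]))
t [286.82193384 190.25409156]
s [305.57520884 196.95095004]
```

View pics/c2.png

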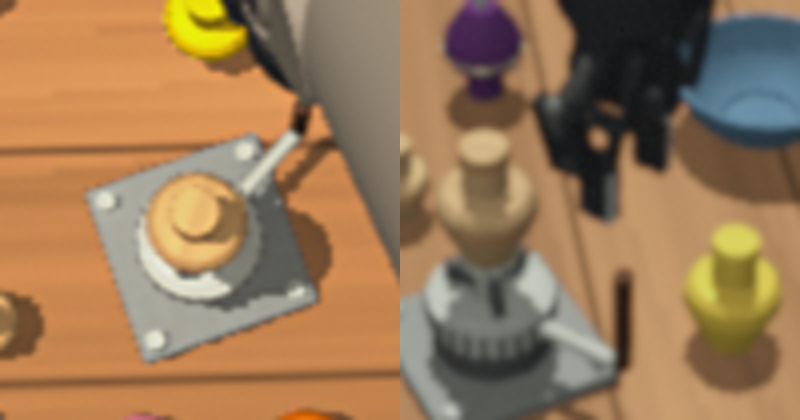

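The side crop shows the open fingers (tips about (600,210) and (650,165)) above the handle post at (623,275), and the yellow top is clear of them. I descend over the post.

Request:
servo_tool(
  motion=[
    [[-0.0023,-0.0017,0.02,0,0,0,0.5],[-0.0023,-0.0017,0.045,0,0,0,0.5],[-0.0023,-0.0017,0.07,0,0,0,0.5],[-0.0023,-0.0017,0.085,0,0,0,0.5],[-0.0023,-0.0017,0.092,0,0,0,0.5],[-0.0023,-0.0017,0.092,0,0,0,0.3],[-0.0023,-0.0017,0.092,0,0,0,0.22],[-0.0023,-0.0017,0.092,0,0,0,0.22],[-0.0023,-0.0017,0.092,0,0,0,0.22],[-0.0023,-0.0017,0.092,0,0,0,0.22]],
  ],
  grip_force=20,
)

```text
t: 2.7
eef_pos: [0.5822, -0.0404, 0.1091]
tool_rot: [0.001, 0.372, 0.928, 0.0]
contact_force: [-0.3, -0.4, -0.0]
gripper_width: 0.219
grasp_force: 0.0
```

Run:
```python
from h import *; from station import bot; import cv2
o=bot.get_obs(); print(o["t"],o["eef_pos"],o["contact_force"],o["gripper_width"])
s=bot.read_camera("side")
t=bot.read_camera("top")
c=np.hstack([cv2.resize(i,None,fx=4,fy=4,interpolation=cv2.INTER_CUBIC) for i in(t["img"][170:275,210:310],s["img"][160:265,250:350])])
cv2.imwrite("pics/c3.png",c[:,:,::-1])
# waypoints on circle
C=np.array([.5115,.0285]);th0=-43.7
T=R.from_quat(np.r_[o["tool_rot"][1:],o["tool_rot"][0]])
for d in range(0,66,5):
    a=np.radians(th0-d);p=np.r_[C+.095*np.array([np.cos(a),np.sin(a)]),.106]
    print(d,delta(o,p,46.3-d))
```

```text
2.7 [ 0.5822367  -0.04042867  0.10912692] [-0.34649932 -0.43418033 -0.01255382] 0.21858308170849675
0 (array([0.0038, 0.001 , 0.0031]), array([ 0.01,  0.02, -0.  ]))
5 (array([ 0.0041, -0.0073,  0.0031]), array([0.01, 0.02, 1.  ]))
10 (array([ 0.0052, -0.0155,  0.0031]), array([0.01, 0.02, 2.  ]))
15 (array([ 0.007 , -0.0236,  0.0031]), array([0.01, 0.02, 3.  ]))
20 (array([ 0.0095, -0.0315,  0.0031]), array([0.01, 0.02, 4.  ]))
25 (array([ 0.0127, -0.0392,  0.0031]), array([0.01, 0.02, 5.  ]))
30 (array([ 0.0165, -0.0465,  0.0031]), array([0.01, 0.02, 6.  ]))
35 (array([ 0.0209, -0.0535,  0.003 ]), array([0.02, 0.01, 7.  ]))
40 (array([ 0.026 , -0.0601,  0.003 ]), array([0.02, 0.01, 8.  ]))
45 (array([ 0.0316, -0.0662,  0.003 ]), array([0.02, 0.01, 9.  ]))
50 (array([ 0.0377, -0.0718,  0.003 ]), array([ 0.02,  0.01, 10.  ]))
55 (array([ 0.0443, -0.0769,  0.003 ]), array([2.0e-02, 1.0e-02, 1.1e+01]))
60 (array([ 0.0512, -0.0813,  0.003 ]), array([2.0e-02, 1.0e-02, 1.2e+01]))
65 (array([ 0.0586, -0.0852,  0.003 ]), array([2.0e-02, 1.0e-02, 1.3e+01]))
```

View pics/c3.png

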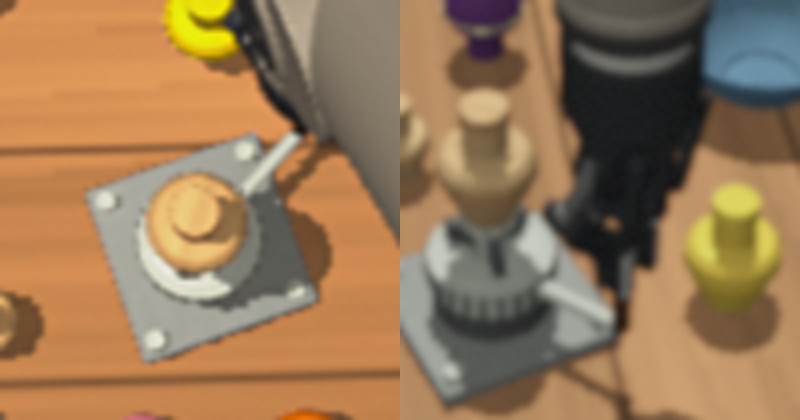

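The post sits between the fingers: its lower end shows at (622,310) in the side crop, below the tips. I sweep along the arc.

Request:
servo_tool(
  motion=[
    [[0.002,-0.003,0.002,0,0,0.5,0.22],[0.0022,-0.007,0.003,0,0,1,0.22],[0.003,-0.012,0.003,0,0,1.5,0.22],[0.0035,-0.0155,0.003,0,0,2,0.22],[0.004,-0.0195,0.003,0,0,2.5,0.22],[0.005,-0.0236,0.003,0,0,3,0.22],[0.006,-0.0275,0.003,0,0,3.5,0.22],[0.0075,-0.0315,0.003,0,0,4,0.22],[0.009,-0.0354,0.003,0,0,4.5,0.22],[0.0107,-0.0392,0.003,0,0,5,0.22],[0.0126,-0.043,0.003,0,0,5.5,0.22],[0.0145,-0.0465,0.003,0,0,6,0.22],[0.0167,-0.05,0.003,0,0,6.5,0.22],[0.019,-0.0535,0.003,0,0,7,0.22],[0.019,-0.0535,0.003,0,0,7,0.22],[0.019,-0.0535,0.003,0,0,7,0.22]],
  ],
)

```text
t: 4.13
eef_pos: [0.5316, -0.0655, 0.1056]
tool_rot: [0.001, 0.633, 0.774, 0.0]
contact_force: [2.3, 0.6, 0.7]
gripper_width: 0.222
grasp_force: 0.8
```

```bash
cat > ck.py <<'E'
from h import *; from station import bot
o=bot.get_obs(); T=R.from_quat(np.r_[o["tool_rot"][1:],o["tool_rot"][0]])
p=o["eef_pos"][:2]-[.5115,.0285]
print(o["t"],o["eef_pos"].round(4),"Ftool",T.inv().apply(o["contact_force"]).round(2),"ang",np.degrees(np.arctan2(p[1],p[0])).round(1),"r",np.hypot(*p).round(4),"gw",o["gripper_width"],o["grasp_force"])
print("yaw",np.degrees(np.arctan2(*T.as_matrix()[[1,0],1])).round(1),"down?",T.as_matrix()[:,2].round(3))
E
python3 ck.py
python3 - <<'E'
from h import *; from station import bot
o=bot.get_obs()
C=np.array([.5115,.0285]);th0=-43.7
for d in range(35,76,5):
    a=np.radians(th0-d);p=np.r_[C+.095*np.array([np.cos(a),np.sin(a)]),.106]
    print(d,delta(o,p,46.3-d))
E
```

```text
4.1333 [ 0.5316 -0.0655  0.1056] Ftool [ 0.08  2.41 -0.73] ang -77.9 r 0.0961 gw 0.22218576015099292 0.7767690159380436
yaw 11.4 down? [ 0.002 -0.    -1.   ]
35 (array([ 0.0011, -0.0013, -0.0004]), array([0.02, 0.  , 0.02]))
40 (array([ 0.0015, -0.0096, -0.0004]), array([0.02, 0.  , 1.02]))
45 (array([ 0.0026, -0.0178, -0.0004]), array([0.02, 0.  , 2.02]))
50 (array([ 0.0044, -0.0259, -0.0004]), array([0.02, 0.  , 3.02]))
55 (array([ 0.0069, -0.0338, -0.0005]), array([0.02, 0.  , 4.02]))
60 (array([ 0.0101, -0.0414, -0.0005]), array([0.02, 0.  , 5.02]))
65 (array([ 0.0139, -0.0488, -0.0005]), array([0.02, 0.  , 6.02]))
70 (array([ 0.0184, -0.0557, -0.0005]), array([ 0.02, -0.  ,  7.02]))
75 (array([ 0.0235, -0.0623, -0.0005]), array([ 0.02, -0.  ,  8.02]))
```

Request:
servo_tool(
  motion=[
    [[0.0,-0.005,0,0,0,0.5,0.22],[0.0005,-0.0095,0,0,0,1,0.22],[0.001,-0.0138,0,0,0,1.5,0.22],[0.0015,-0.0178,0,0,0,2,0.22],[0.0025,-0.0218,0,0,0,2.5,0.22],[0.0033,-0.0259,0,0,0,3,0.22],[0.0033,-0.0259,0,0,0,3,0.22]],
  ],
)

```text
t: 4.72
eef_pos: [0.5066, -0.0674, 0.1056]
tool_rot: [0.001, 0.73, 0.684, 0.001]
contact_force: [4.7, 1.0, -1.0]
gripper_width: 0.22
grasp_force: 2.0
```

```bash
python3 ck.py
```

```text
4.7167 [ 0.5066 -0.0674  0.1056] Ftool [1.34 4.65 1.  ] ang -93.0 r 0.096 gw 0.22020771351545618 1.9649659842252731
yaw -3.7 down? [ 0.004  0.    -1.   ]
```

Request:
servo_tool(
  motion=[
    [[0.0,-0.004,0,0,0,0.5,0.22],[0.0003,-0.008,0,0,0,1,0.22],[0.0008,-0.0117,0,0,0,1.4,0.22],[0.0008,-0.0117,0,0,0,1.4,0.22]],
  ],
)

```text
t: 5.05
eef_pos: [0.4959, -0.0661, 0.1057]
tool_rot: [0.002, 0.77, 0.638, 0.002]
contact_force: [7.2, -0.1, -4.1]
gripper_width: 0.218
grasp_force: 3.4
```

```bash
python3 ck.py
```

```text
5.05 [ 0.4959 -0.0661  0.1057] Ftool [1.22 7.12 4.1 ] ang -99.4 r 0.0959 gw 0.21775871552712334 3.4070954471826553
yaw -10.7 down? [ 0.006  0.    -1.   ]
```

Request:
servo_tool(
  motion=[
    [[0.0,-0.004,0,0,0,0.5,0.22],[0.0003,-0.008,0,0,0,1,0.22],[0.0008,-0.0117,0,0,0,1.4,0.22],[0.0008,-0.0117,0,0,0,1.4,0.22]],
  ],
)

```text
t: 5.38
eef_pos: [0.4853, -0.0637, 0.1058]
tool_rot: [0.002, 0.808, 0.59, 0.003]
contact_force: [9.0, -2.8, -6.0]
gripper_width: 0.219
grasp_force: 4.7
```

```bash
python3 ck.py
```

```text
5.3833 [ 0.4853 -0.0637  0.1058] Ftool [0.07 9.35 6.08] ang -105.8 r 0.0958 gw 0.2190242991744133 4.735440015792847
yaw -17.7 down? [ 0.007 -0.    -1.   ]
```

Request:
servo_tool(
  motion=[
    [[0.0,-0.004,0,0,0,0.5,0.22],[0.0003,-0.008,0,0,0,1,0.22],[0.0003,-0.008,0,0,0,1,0.22],[0.0003,-0.008,0,0,0,1,0.22]],
  ],
)

```text
t: 5.72
eef_pos: [0.4824, -0.0622, 0.1069]
tool_rot: [0.005, 0.832, 0.554, 0.006]
contact_force: [20.4, -6.9, -11.9]
gripper_width: 0.219
grasp_force: 10.8
```

```bash
python3 ck.py
```

```text
5.7167 [ 0.4824 -0.0622  0.1069] Ftool [ 1.45 21.35 12.2 ] ang -107.8 r 0.0952 gw 0.21918169797070833 10.761681497097015
yaw -22.7 down? [ 0.016 -0.001 -1.   ]
```

End stop reached at about 21 N, so the chuck is tight. I ease back and watch the spring-back.

Request:
servo_tool(
  motion=[
    [[0.0,0.006,0,0,0,-0.6,0.22],[0.0003,0.01,0,0,0,-1.2,0.22],[0.001,0.015,0,0,0,-1.8,0.22],[0.002,0.02,0,0,0,-2.4,0.22],[0.002,0.02,0,0,0,-2.4,0.22],[0.002,0.02,0,0,0,-2.4,0.22]],
  ],
)

```text
t: 6.22
eef_pos: [0.4972, -0.0666, 0.1061]
tool_rot: [0.002, 0.77, 0.638, 0.003]
contact_force: [8.9, -1.1, -1.0]
gripper_width: 0.219
grasp_force: 4.1
```

```bash
python3 ck.py
```

```text
6.2167 [ 0.4972 -0.0666  0.1061] Ftool [0.56 8.97 1.05] ang -98.5 r 0.0961 gw 0.2190710341010874 4.0600307285785675
yaw -10.6 down? [ 0.007  0.    -1.   ]
```

Request:
servo_tool(
  motion=[
    [[0.0,0.004,0,0,0,-0.5,0.22],[0.0005,0.008,0,0,0,-1,0.22],[0.001,0.012,0,0,0,-1.5,0.22],[0.0015,0.016,0,0,0,-2,0.22],[0.0015,0.016,0,0,0,-2,0.22],[0.0015,0.016,0,0,0,-2,0.22]],
  ],
)

```text
t: 6.72
eef_pos: [0.5107, -0.0678, 0.1052]
tool_rot: [0.001, 0.712, 0.703, 0.001]
contact_force: [5.1, 0.2, -1.7]
gripper_width: 0.216
grasp_force: 2.5
```

```bash
python3 ck.py
```

```text
6.7167 [ 0.5107 -0.0678  0.1052] Ftool [0.3  5.1  1.68] ang -90.5 r 0.0963 gw 0.21625422680676362 2.5005894899368286
yaw -0.7 down? [ 0.002  0.    -1.   ]
```

Request:
servo_tool(
  motion=[
    [[0.0,0.002,0,0,0,-0.2,0.22],[0.0,0.004,0,0,0,-0.5,0.22],[0.0,0.004,0,0,0,-0.5,0.22],[0.0,0.004,0,0,0,-0.5,0.22]],
  ],
)

```text
t: 7.05
eef_pos: [0.5131, -0.0677, 0.1048]
tool_rot: [-0.0, 0.696, 0.718, -0.0]
contact_force: [1.5, 0.3, -0.4]
gripper_width: 0.219
grasp_force: 0.3
```

```bash
python3 ck.py
```

```text
7.05 [ 0.5131 -0.0677  0.1048] Ftool [0.23 1.53 0.39] ang -89.0 r 0.0962 gw 0.2194304784299101 0.2755323797464371
yaw 1.8 down? [-0.001  0.    -1.   ]
```

Request:
servo_tool(
  motion=[
    [[0,0.003,0,0,0,-0.3,0.3],[0,0.003,0,0,0,-0.3,0.4],[0,0.003,0,0,0,-0.3,0.4],[0,0.003,-0.02,0,0,-0.3,0.4],[0,0.003,-0.06,0,0,0,0.5],[0,0.003,-0.1,0,0,0,0.6],[0,0.003,-0.13,0,0,0,0.7],[0,0.003,-0.15,0,0,0,0.7],[0,0.003,-0.15,0,0,0,0.7],[0,0.003,-0.15,0,0,0,0.7]],
  ],
)

```text
t: 7.88
eef_pos: [0.517, -0.0677, 0.256]
tool_rot: [0.001, 0.696, 0.718, 0.001]
contact_force: [-1.5, 0.9, 0.1]
gripper_width: 0.702
grasp_force: 0.0
```

```bash
python3 ck.py
python3 - <<'E'
from h import *; from station import bot; import cv2
s=bot.read_camera("side")
t=bot.read_camera("top")
c=np.hstack([cv2.resize(i,None,fx=4,fy=4,interpolation=cv2.INTER_CUBIC) for i in(t["img"][170:275,210:310],s["img"][160:265,225:325])])
cv2.imwrite("pics/c4.png",c[:,:,::-1])
E
```

```text
7.8833 [ 0.517  -0.0677  0.256 ] Ftool [ 0.98 -1.51 -0.13] ang -86.7 r 0.0964 gw 0.7024338698042899 0.0
yaw 1.8 down? [ 0.002 -0.001 -1.   ]
```

View pics/c4.png

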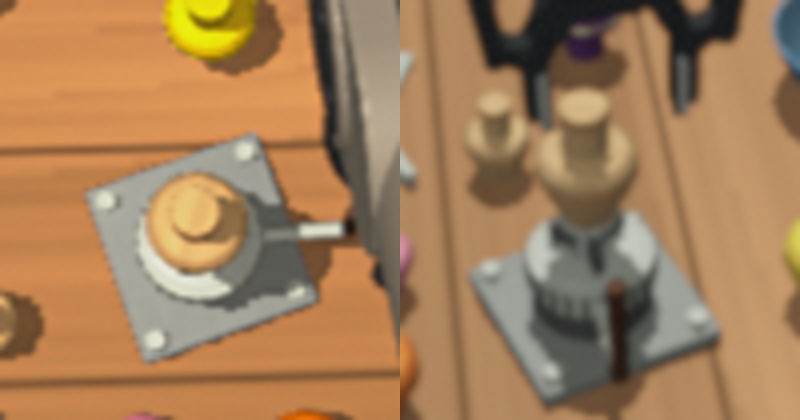

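The crops show the handle swung about 45° to (350,230) in the top crop and (615,330) in the side crop. The top is still upright and seated, with its crown at (584,105) in the side crop. I move over the crown.

Run:
```python
from h import *; from station import bot
print(delta(bot.get_obs(),(.512,.0285,.159),1.8))
```

```text
(array([ 0.0963, -0.0005,  0.0949]), array([-0.02, -0.  ,  0.  ]))
```

Request:
servo_tool(
  motion=[
    [[0.02,-0.002,0,0,0,0,0.7],[0.05,-0.003,0,0,0,0,0.7],[0.08,-0.007,0,0,0,0,0.7],[0.096,-0.008,0,0,0,0,0.7],[0.096,-0.008,0,0,0,0,0.7],[0.096,-0.008,0,0,0,0,0.7]],
  ],
)

```text
t: 8.48
eef_pos: [0.5047, 0.0287, 0.2536]
tool_rot: [-0.001, 0.695, 0.719, -0.001]
contact_force: [0.3, 0.1, 0.3]
gripper_width: 0.702
grasp_force: 0.0
```

```bash
python3 ck.py
python3 - <<'E'
from h import *; from station import bot
print(delta(bot.get_obs(),(.512,.0285,.159),1.8))
E
```

```text
8.4833 [0.5047 0.0287 0.2536] Ftool [ 0.13  0.33 -0.26] ang 178.7 r 0.0068 gw 0.7018085688587127 0.0
yaw 1.9 down? [-0.003 -0.    -1.   ]
(array([-0.0004,  0.0075,  0.0946]), array([-0.03,  0.  ,  0.03]))
```

Request:
servo_tool(
  motion=[
    [[0,0.0075,0.0,0,0,0,0.7],[0,0.0075,0.02,0,0,0,0.7],[0,0.0075,0.045,0,0,0,0.7],[0,0.0075,0.07,0,0,0,0.7],[0,0.0075,0.085,0,0,0,0.7],[0,0.0075,0.091,0,0,0,0.7],[0,0.0075,0.091,0,0,0,0.6],[0,0.0075,0.091,0,0,0,0.5],[0,0.0075,0.091,0,0,0,0.5]],
  ],
)

```text
t: 9.23
eef_pos: [0.5141, 0.028, 0.165]
tool_rot: [0.001, 0.696, 0.718, 0.001]
contact_force: [0.1, 0.3, 0.4]
gripper_width: 0.501
grasp_force: 0.0
```

```bash
python3 ck.py
python3 - <<'E'
from h import *; from station import bot; import cv2
o=bot.get_obs()
s=bot.read_camera("side")
t=bot.read_camera("top")
c=np.hstack([cv2.resize(i,None,fx=4,fy=4,interpolation=cv2.INTER_CUBIC) for i in(t["img"][170:275,210:310],s["img"][145:250,225:325])])
cv2.imwrite("pics/c5.png",c[:,:,::-1])
P=np.linalg.inv(s["pose"]); T=R.from_quat(np.r_[o["tool_rot"][1:],o["tool_rot"][0]])
for q in ([0,.021,.019],[0,-.021,.019],[0,0,-.008],[0,0,0.022]):
    p=s["K"]@(P[:3]@np.r_[o["eef_pos"]+T.apply(q),1]);p=p[:2]/p[2];print((p-[225,145])*4+[400,0])
E
```

```text
9.2333 [0.5141 0.028  0.165 ] Ftool [ 0.28  0.09 -0.35] ang -11.2 r 0.0026 gw 0.501153811949578 0.0
yaw 1.8 down? [ 0.002  0.    -1.   ]
[624.07698303 187.23056543]
[550.96202424 196.40817423]
[585.79400503 155.21959182]
[587.79234878 195.7981867 ]
```

View pics/c5.png

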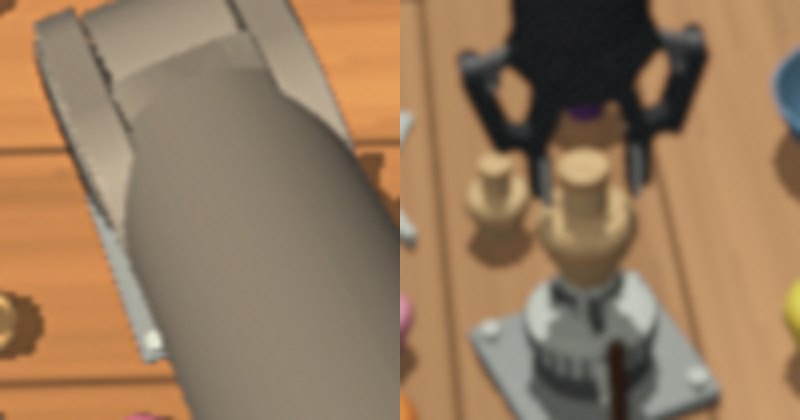

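The side crop shows the fingers on both sides of the crown. The crown end is at (584,166), against (586,155) projected for a TCP 6 mm too high. I lower by 5.5 mm and close.

Request:
servo_tool(
  motion=[
    [[0,-0.001,0.003,0,0,0,0.5],[0,-0.001,0.0055,0,0,0,0.45],[0,-0.001,0.0055,0,0,0,0.36],[0,-0.001,0.0055,0,0,0,0.3],[0,-0.001,0.0055,0,0,0,0.2],[0,-0.001,0.0055,0,0,0,0.2],[0,-0.001,0.0055,0,0,0,0.2],[0,-0.001,0.0055,0,0,0,0.2]],
  ],
  grip_force=50,
)

```text
t: 10.0
eef_pos: [0.5118, 0.0282, 0.1585]
tool_rot: [-0.0, 0.696, 0.718, -0.0]
contact_force: [-0.4, 0.3, 2.5]
gripper_width: 0.313
grasp_force: 49.0
```

```bash
python3 ck.py; python3 -c "
from station import bot; o=bot.get_obs(); print(o['torque'])"
```

```text
10.0 [0.5118 0.0282 0.1585] Ftool [ 0.28 -0.39 -2.53] ang -45.2 r 0.0004 gw 0.31316937942923295 49.010242223739624
yaw 1.8 down? [-0.001 -0.    -1.   ]
[-0.03900408  0.57556125  0.02049955]
```

Request:
servo_tool(
  motion=[
    [[0,0.0043,0.0001,0.75,0,0,0.2],[0,0.0086,0.0003,1.5,0,0,0.2],[0,0.0086,0.0003,1.5,0,0,0.2],[0,0.0086,0.0003,1.5,0,0,0.2]],
  ],
)

```text
t: 10.33
eef_pos: [0.5221, 0.0289, 0.1589]
tool_rot: [-0.045, 0.694, 0.717, -0.046]
contact_force: [-1.4, -0.1, 8.0]
gripper_width: 0.311
grasp_force: 51.8
```

```bash
python3 ck.py; python3 -c "
from station import bot; o=bot.get_obs(); print(o['torque'])"
```

```text
10.3333 [0.5221 0.0289 0.1589] Ftool [-0.08 -2.46 -7.76] ang 2.2 r 0.0106 gw 0.3109105170424783 51.79089903831482
yaw 1.8 down? [-0.129 -0.003 -0.992]
[-0.10855846  0.28305611  0.09470154]
```

The top leans 0.129 rad with low forces. Now full swings with a small upward lead.

Request:
servo_tool(
  motion=[
    [[0,-0.0043,-0.0005,-0.75,0,0,0.2],[0,-0.0086,-0.0006,-1.5,0,0,0.2],[0,-0.0129,-0.0005,-2.25,0,0,0.2],[0,-0.0171,-0.0002,-3.0,0,0,0.2],[0,-0.0171,-0.0002,-3.0,0,0,0.2],[0,-0.0171,-0.0002,-3.0,0,0,0.2]],
  ],
)

```text
t: 10.83
eef_pos: [0.503, 0.0278, 0.1607]
tool_rot: [0.045, 0.694, 0.717, 0.046]
contact_force: [-1.8, -0.8, -1.2]
gripper_width: 0.307
grasp_force: 50.9
```

```bash
python3 ck.py; python3 -c "
from station import bot; o=bot.get_obs(); print(o['torque'])"
```

```text
10.8333 [0.503  0.0278 0.1607] Ftool [-0.75 -1.99  0.95] ang -175.4 r 0.0085 gw 0.3074210417603964 50.86445152759552
yaw 1.8 down? [ 0.129  0.003 -0.992]
[0.03345941 0.78325063 0.00556978]
```

Request:
servo_tool(
  motion=[
    [[0,0.0043,-0.0005,0.75,0,0,0.2],[0,0.0087,-0.0006,1.5,0,0,0.2],[0,0.0131,-0.0005,2.25,0,0,0.2],[0,0.0174,-0.0001,3.0,0,0,0.2],[0,0.0174,-0.0001,3.0,0,0,0.2],[0,0.0133,-0.0016,2.25,0,0,0.2],[0,0.009,-0.0029,1.5,0,0,0.2],[0,0.0048,-0.004,0.75,0,0,0.2],[0,0.0006,-0.0046,0,0,0,0.2],[0,0.0006,-0.0046,0,0,0,0.2],[0,0.0006,-0.0046,0,0,0,0.2]],
  ],
)

```text
t: 11.75
eef_pos: [0.5032, 0.0279, 0.1655]
tool_rot: [0.045, 0.694, 0.717, 0.046]
contact_force: [-1.9, -0.5, -1.1]
gripper_width: 0.311
grasp_force: 51.1
```

```bash
python3 ck.py; python3 -c "
from station import bot; o=bot.get_obs(); print(o['torque'])"
```

```text
11.75 [0.5032 0.0279 0.1655] Ftool [-0.41 -2.    0.88] ang -175.6 r 0.0084 gw 0.31093186257786687 51.12422704696655
yaw 1.8 down? [ 0.129  0.004 -0.992]
[2.06627737e-02 9.03572185e-01 5.03685936e-05]
```

The force stays near zero, so the top is creeping up. I continue with four more swings.

Request:
servo_tool(
  motion=[
    [[0,0.0043,-0.0005,0.75,0,0,0.2],[0,0.0087,-0.0006,1.5,0,0,0.2],[0,0.0131,-0.0005,2.25,0,0,0.2],[0,0.0174,-0.0001,3.0,0,0,0.2],[0,0.0174,-0.0001,3.0,0,0,0.2],[0,0.0133,-0.0016,2.25,0,0,0.2],[0,0.009,-0.0029,1.5,0,0,0.2],[0,0.0048,-0.004,0.75,0,0,0.2],[0,0.0006,-0.0046,0,0,0,0.2],[0,0.0006,-0.0046,0,0,0,0.2],[0,0.0049,-0.0051,0.75,0,0,0.2],[0,0.0093,-0.0052,1.5,0,0,0.2],[0,0.0137,-0.0051,2.25,0,0,0.2],[0,0.018,-0.0047,3.0,0,0,0.2],[0,0.018,-0.0047,3.0,0,0,0.2],[0,0.0139,-0.0062,2.25,0,0,0.2],[0,0.0096,-0.0075,1.5,0,0,0.2],[0,0.0054,-0.0086,0.75,0,0,0.2],[0,0.0012,-0.0092,0,0,0,0.2],[0,0.0012,-0.0092,0,0,0,0.2]],
  ],
)

```text
t: 13.42
eef_pos: [0.5021, 0.0279, 0.1753]
tool_rot: [0.047, 0.694, 0.717, 0.048]
contact_force: [-3.0, 0.2, 0.5]
gripper_width: 0.311
grasp_force: 51.3
```

```bash
python3 ck.py; python3 -c "
from station import bot; o=bot.get_obs(); print(o['torque'])"
```

```text
13.4167 [0.5021 0.0279 0.1753] Ftool [ 0.32 -2.9  -0.92] ang -176.2 r 0.0094 gw 0.31105222798786075 51.31502330303192
yaw 1.9 down? [ 0.135  0.003 -0.991]
[-0.03960023  1.01995281  0.01292946]
```

Request:
servo_tool(
  motion=[
    [[0,0.0043,-0.0005,0.75,0,0,0.2],[0,0.0087,-0.0006,1.5,0,0,0.2],[0,0.0131,-0.0005,2.25,0,0,0.2],[0,0.0174,-0.0001,3.0,0,0,0.2],[0,0.0174,-0.0001,3.0,0,0,0.2],[0,0.0133,-0.0016,2.25,0,0,0.2],[0,0.009,-0.0029,1.5,0,0,0.2],[0,0.0048,-0.004,0.75,0,0,0.2],[0,0.0006,-0.0046,0,0,0,0.2],[0,0.0006,-0.0046,0,0,0,0.2],[0,0.005,-0.0048,0.75,0,0,0.2],[0,0.0093,-0.0042,1.5,0,0,0.2],[0,0.0093,-0.0042,1.5,0,0,0.2],[0,0.0093,-0.0042,1.5,0,0,0.2]],
  ],
)

```text
t: 14.58
eef_pos: [0.5134, 0.0285, 0.1799]
tool_rot: [0.0, 0.696, 0.718, 0.001]
contact_force: [-0.6, 0.3, -2.0]
gripper_width: 0.308
grasp_force: 51.4
```

```bash
python3 ck.py
python3 - <<'E'
from h import *; from station import bot; import cv2
s=bot.read_camera("side")
i=s["img"][145:250,225:325]
cv2.imwrite("pics/c6.png",cv2.resize(i,None,fx=5,fy=5,interpolation=cv2.INTER_CUBIC)[:,:,::-1])
E
```

```text
14.5833 [0.5134 0.0285 0.1799] Ftool [ 0.29 -0.58  2.04] ang 1.0 r 0.0019 gw 0.30847655243262057 51.37310206890106
yaw 1.8 down? [ 0.002  0.001 -1.   ]
```

View pics/c6.png

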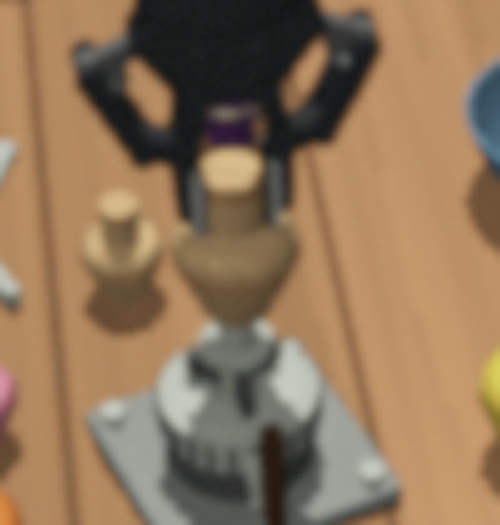

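The picture shows the top raised about 21 mm, with its lower end at (235,318) and the mandrel's post and flange below it still in the chuck. Force is about the top's weight. I lift slowly.

Request:
servo_tool(
  motion=[
    [[0,-0.0005,-0.001,0,0,0,0.2],[0,-0.0005,-0.002,0,0,0,0.2],[0,-0.0005,-0.003,0,0,0,0.2],[0,-0.0005,-0.003,0,0,0,0.2]],
  ],
)

```text
t: 14.97
eef_pos: [0.5117, 0.0282, 0.1832]
tool_rot: [0.0, 0.696, 0.718, 0.0]
contact_force: [-0.5, 0.3, -2.0]
gripper_width: 0.309
grasp_force: 51.4
```

```bash
python3 ck.py
```

```text
14.9667 [0.5117 0.0282 0.1832] Ftool [ 0.34 -0.47  1.99] ang -55.2 r 0.0003 gw 0.30876721103002314 51.37234032154083
yaw 1.8 down? [ 0.001 -0.    -1.   ]
```

Request:
servo_tool(
  motion=[
    [[0,0,-0.002,0,0,0,0.2],[0,0,-0.004,0,0,0,0.2],[0,0,-0.007,0,0,0,0.2],[0,0,-0.01,0,0,0,0.2],[0,0,-0.013,0,0,0,0.2],[0,0,-0.016,0,0,0,0.2],[0,0,-0.0175,0,0,0,0.2],[0,0,-0.0175,0,0,0,0.2],[0,0,-0.0175,0,0,0,0.2],[0,0,-0.0175,0,0,0,0.2],[0,0,-0.0175,0,0,0,0.2],[0,0,-0.0175,0,0,0,0.2]],
  ],
)

```text
t: 15.97
eef_pos: [0.5118, 0.0282, 0.2002]
tool_rot: [-0.0, 0.696, 0.718, -0.0]
contact_force: [-0.7, 0.5, -1.7]
gripper_width: 0.311
grasp_force: 51.4
```

```bash
python3 ck.py
python3 - <<'E'
from h import *; from station import bot; import cv2
s=bot.read_camera("side")
i=s["img"][145:250,225:325]
cv2.imwrite("pics/c7.png",cv2.resize(i,None,fx=5,fy=5,interpolation=cv2.INTER_CUBIC)[:,:,::-1])
P=np.linalg.inv(s["pose"])
for q in ([.5117,.0285,.113],[.5117,.0285,.085],[.5117,.0285,.127]):
    p=s["K"]@(P[:3]@np.r_[q,1]);p=p[:2]/p[2];print(q[2],(p-[225,145])*5)
E
```

```text
15.9667 [0.5118 0.0282 0.2002] Ftool [ 0.51 -0.7   1.72] ang -44.1 r 0.0004 gw 0.31129678875557615 51.37200593948364
yaw 1.8 down? [-0. -0. -1.]
0.113 [231.74889148 293.39617096]
0.085 [233.90127381 337.37151638]
0.127 [230.64440188 270.83033277]
```

View pics/c7.png

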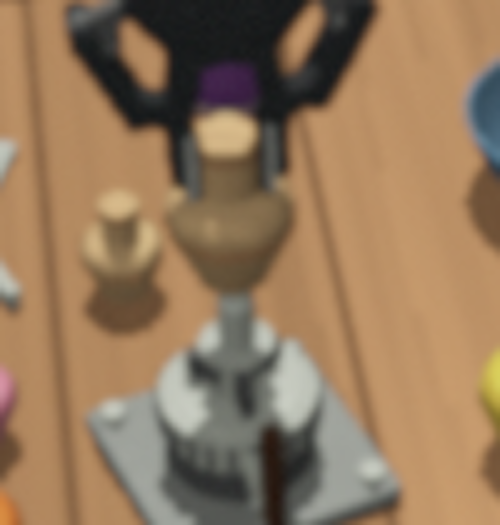

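The top is upright and still. Its lower edge is at (230,290) above the standing mandrel, whose flange at (235,340) matches the predicted seated height. From the crown's shift the top is up about 42 mm, so roughly 14 mm clear of the mandrel. I hand in.

```bash
python3 -c "
from station import bot; print(bot.hand_in())"
```

```text
the job is handed in; nothing more can be done
None
```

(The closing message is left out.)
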